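# Put the rinsed tumbler to dry on its peg

### The job

The rinsed steel tumbler lies in the draining cradle. Slip the loose cork pad from the book over the bare peg so that it lies flat on that stand's wooden foot, then take the tumbler and stand it upside down over the same peg, its rim resting squarely on the cork, the way the other tumbler already stands. Set both down rather than dropping them, do not disturb the other tumbler, the mug, the thermos flask or the pencil pot, and let go.

Things in the scene. Friction and masses are not known exactly. Their poses are not given: they have to be found in the camera images.
- tumbler: plain round steel tumbler, outside diameter 62 mm (52 mm at the closed bottom, widening over 14 mm), 115 mm high, wall 3 mm, inside diameter 56 mm, bottom 5 mm thick, about 0.16 kg. Origin: centre of the outside of its closed bottom; z runs along its axis to the open mouth. It starts lying in the cradle, mouth low, z pointing 20 degrees below level
- tumbler_rim (a point): centre of the tumbler's open mouth, level with its rim, 115 mm from its bottom; same axes as the tumbler
- cradle: fixed draining cradle: board 170 x 75 x 10 mm with two sloping 10 mm steel bars, 40 mm apart, that carry the tumbler from below (both its sides are free), and an upturned stop at their low end against its rim. Origin: centre of the board's underside; x points to the high end (tumbler's bottom); the middle of the tumbler's axis is 85 mm above the origin
- pad: rigid cork pad, 110 (x) x 66 (y) x 10 (z) mm, with a 41 mm round hole through its centre, lying flat on the book at the start. Origin: centre of the hole on its underside
- book: fixed closed green book 200 x 150 x 28 mm lying on the desk, with the pad on it. Origin: centre of its underside
- stand: fixed drying stand with the bare peg: round wooden foot 116 mm across and 15 mm high, in its centre an upright wooden peg 34 mm across whose top is 80 mm above the desk, tapering over the last 10 mm to 24 mm. Origin: centre of the foot's underside
- other_stand: the second, identical, fixed stand, already in use. Origin: centre of the foot's underside
- other_tumbler: the second, identical tumbler, upside down on a cork pad on the other stand, its top 140 mm above the desk. Origin: centre of its closed bottom (now the top); leave alone
- pencil_pot: round blue pot 72 mm across and 90 mm high with pencils reaching 160 mm, at the back. Origin: centre of its underside; leave alone
- thermos: red thermos flask 76 mm across and 220 mm high, at the back. Origin: centre of its underside; leave alone
- mug: white mug, 80 mm across and 90 mm high, at the back. Origin: centre of its underside; leave alone
There are look-alikes about, which are no part of the job. What is shaped like the tumbler but turquoise is not meant.

How it is judged:
On the way, in this order (a step that is already met when the one before it is completed fails the run):
1. the cork pad lies flat on the foot of the bare stand, the peg through its hole, and is let go (horizontal distance between pad and stand below 0.01 m and z of pad in the frame of stand between 0.01 and 0.019 m and angle between pad's own z axis and vertical below 0.06 rad and contact force between the fingers and pad below 0.1 N), for 0.2 s.
2. the tumbler stands upside down over the same peg, its rim on the pad (horizontal distance between tumbler_rim and stand below 0.016 m and z of tumbler_rim in the frame of stand between 0.02 and 0.031 m and z of tumbler in the frame of stand above 0.134 m and angle between the z axis of tumbler and the z axis of stand, either way round below 0.08 rad and horizontal distance between pad and stand below 0.01 m and z of pad in the frame of stand between 0.01 and 0.019 m and angle between pad's own z axis and vertical below 0.06 rad), for 0.2 s.
At the end, for the whole second after the job is handed in: Pad flat (3 deg) on the bare stand's foot, hole within 10 mm of the peg's axis, underside 10-19 mm above the desk; tumbler mouth down over that peg, upright within 4.5 deg, mouth within 16 mm of the axis, rim on the pad 20-31 mm above the desk, bottom over 134 mm; both at rest (all of step 2 and linear speed of each of tumbler, pad below 0.02 m/s); the robot touches nothing.
It fails at once if the tumbler was dropped or thrown (over 0.45 m/s while out of the fingers) (contact force between the fingers and tumbler below 0.05 N and linear speed of tumbler above 0.45 m/s).
It fails at once if the pad was dropped or thrown (over 0.6 m/s while out of the fingers) (contact force between the fingers and pad below 0.05 N and linear speed of pad above 0.6 m/s).
It fails at once if the other tumbler, the mug, the thermos flask or the pencil pot was moved by more than 20 mm (distance of any of other_tumbler, pencil_pot, thermos, mug from where it was at the start of the episode above 0.02 m).
It also fails if it takes over 67 s, if anything falls off the work surface, if the arm or the gripper's body presses on something with over 40 N, if the wrist force passes 120 N, or if a joint passes its speed limit or range.

### The arm

A 7-joint arm with a two-finger parallel gripper is mounted at the origin on the work surface. World frame = base frame: x ahead of the robot, y to its left, z up, the work surface at z = 0. Lengths are in m, angles in rad, forces in N, time in s.
With the tool pointing down it reaches from about 0.4 to 0.85 m from the base axis. Payload 10.4 kg.
Tool frame: the origin (TCP) lies at the very end of the fingers, on their centre line; the grasp point (between the pads) lies 19 mm behind it; z points along the fingers, y is the line along which they close (so a half turn about z gives the same grasp; the last joint's range is limited). The gripper opens to 87 mm and grips with 3 to 60 N. Pads are 19 mm wide; open, the fingers measure 117 mm over their backs; the gripper's body (75 mm by 190 mm) begins 51 mm behind the grasp point.
Start: joints at [1.232, 0.332, -0.065, 1.46, 0.022, 1.35, -0.088], TCP at [0.194, -0.594, 0.2] pointing down, gripper open.
Joint ranges: [-2.6, 2.6], [-0.5, 2.12], [-1.47, 1.34], [0.16, 2.42], [-1.27, 4.41], [0.06, 2.06], [-2.6, 2.6]. Speed limits (rad/s): [2.22, 2.22, 2.79, 2.79, 3.14, 3.14, 3.14].

### API

Orientations are given as a unit quaternion [x, y, z, w].
In Python, from bench import status, camera, order gives the robot as it stands.
- The arm moves only by the tool jog_arm, never from a script. Its argument "plan" is a list of rows, each a list of 7 numbers: the turn, a rotation vector about the tool's x, y, z in rad, then the shift along the tool's x, y, z in mm, then the opening, from -1 (shut) to 1 (fully open). A call has 1 to 12 rows; each row is the pose to reach, as a shift and turn from the pose commanded when the call began, along the tool's axes at that moment; what a row does not reach only later rows make up. A row lasts 1/10 s, in which the tool goes at most 50 mm and 8.59 degrees, less where a joint would pass 70% of its speed; a pose out of reach is approached as far as the arm can. A call with a gripper value outside its range is refused whole. The fingers move at their own pace and stop on an object; "squeeze" is the grip in N (left out, the last holds). Time passes only in rows, so rows that repeat a pose let the fingers close. It gives the time, the measured TCP pose, the force, the opening and the grip force at its end, in the units of the state.
- status.read_state(): the state, without advancing time (a new reading comes with each control period).
- camera(name): name is "scene" or "top"; returns a dict with "image" (400x640x3 uint8, red, green, blue), "z_map" (400x640 float32, m along the optical axis (not along the pixel's ray), 0 where there is no reading), "fx", "fy", "cx", "cy" (pixels), "world_from_camera" (4x4, takes a point from camera to world coordinates). Camera axes: x right, y down, z forward; pixel columns grow to the right and rows downward; lengths in m; the calibration is good to about 2 mm. A picture is of the moment at which its call begins.
- order.close_job(): hands the job in; it is judged then, once.
The state is a dict: "time": time; "joint_positions": joint angles; "joint_vel": joint speeds; "joint_torque": joint torques, N m; "ee_pos": TCP position; "eef_rot": TCP orientation; "ft_force": force on the tool from outside, world axes, zero at the start; "torque": the same for the moment, N m; "width": finger opening in m; "grip_force": force on a finger pad.
Only numpy, scipy, OpenCV 4.12 (cv2) and the standard library are available. Lean on these libraries where they do the work, as an engineer would, in place of code of your own. Each camera call takes 0.05 s, during which the arm holds its last target. There are 200 camera calls.

## Working session

There is one attempt and no reset: what is moved stays moved. The work goes in short steps, Python scripts to look and compute and a tool call to move; the robot and the scene stay as the last step left them, time stands still between calls to the robot, and variables do not carry over. Pictures are saved under pics/ and viewed, at most 10 in all, crops included, and the job is handed in when it is done.

Besides the shell and the picture viewer there is one more tool, called by a JSON object that holds its "fn" and its "kwargs". jog_arm: Moves the arm, as the interface text tells. Its arguments: {"type":"object","properties":{"plan":{"type":"array"},"squeeze":{"type":"number"}},"required":["plan"]}

```bash
ls; mkdir -p pics
python3 - <<'E'
from bench import status, camera
import cv2,numpy as np
for n in ("scene","top"):
    c=camera(n); cv2.imwrite(f"pics/{n}0.png",c["image"][:,:,::-1])
    np.savez(f"{n}0.npz",**c)
    print(n,c["fx"],c["fy"],c["cx"],c["cy"],np.round(c["world_from_camera"],3).tolist())
s=status.read_state();print(s)
E
```

```text
pics
scene 424.27206403493864 424.27206403493864 311.05982880054376 191.41004320765805 [[0.253, 0.71, -0.657, 1.255], [0.967, -0.174, 0.184, -0.352], [0.017, -0.682, -0.731, 0.992], [0.0, 0.0, 0.0, 1.0]]
top 426.58800011124595 426.58800011124595 324.8615924245681 206.05566819657253 [[0.006, -0.995, 0.099, 0.328], [-1.0, -0.005, 0.007, -0.137], [-0.007, -0.099, -0.995, 1.31], [0.0, 0.0, 0.0, 1.0]]
{'time': 0.1, 'joint_positions': array([ 1.23239869,  0.33278933, -0.06471717,  1.46083993,  0.02160436,
        1.34989793, -0.08849653]), 'joint_vel': array([-1.38761962e-06, -1.70658554e-03, -2.17256465e-04, -2.18203448e-03,
       -3.44745452e-05,  5.71647699e-07, -1.61129501e-03]), 'joint_torque': array([ 1.02551112e-03, -6.24546504e+01,  2.44979927e-02, -3.90719640e+01,
       -6.15658890e-02,  3.66814819e-02,  4.30594525e-05]), 'ee_pos': array([ 0.19399972, -0.5937433 ,  0.19915395]), 'eef_rot': array([ 9.87556565e-01,  1.57262988e-01, -1.24168256e-04, -6.06850144e-04]), 'ft_force': array([-0.68501285,  0.1269836 ,  0.5259286 ]), 'torque': array([ 0.04981791,  0.0504987 , -0.00977242]), 'grip_force': 0.0, 'width': 0.08687508876633628}
```

View pics/scene0.png

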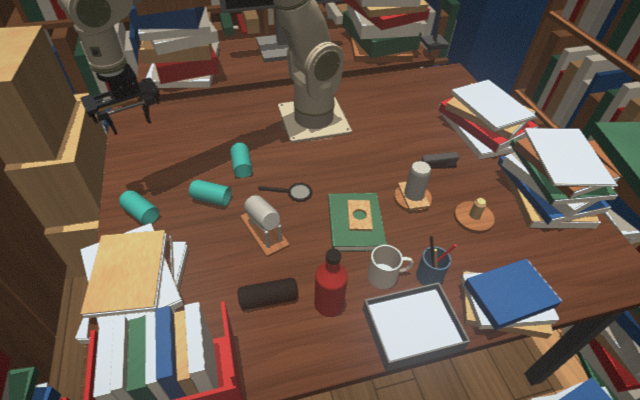

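View pics/top0.png

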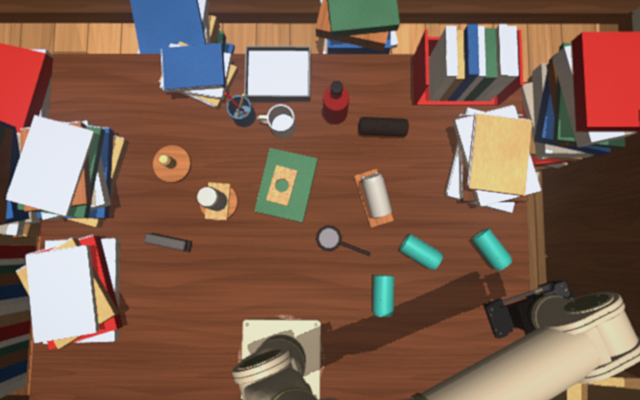

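The possible tumblers are:
- the grey one in the cradle: scene (262,212), top (375,195)
- the grey one standing on the other stand: scene (418,180), top (210,198)
- the turquoise ones: scene (241,160), (210,193), (139,207)
- the dark cylinder: scene (268,293)

I choose the grey one in the cradle. The bare peg is at scene (478,208) and top (170,162). The pad is on the book at scene (359,214) and top (282,185).

```bash
cat > h.py <<'E'
import numpy as np,cv2
from scipy.optimize import least_squares
def cloud(c):
    z=c["z_map"];v,u=np.mgrid[:z.shape[0],:z.shape[1]]
    P=np.stack([(u-c["cx"])/c["fx"]*z,(v-c["cy"])/c["fy"]*z,z],-1)
    T=c["world_from_camera"];W=P@T[:3,:3].T+T[:3,3];W[z==0]=np.nan
    return W
def circ(p,r=None):
    p=p[:,:2];c0=p.mean(0)
    f=(lambda q:np.hypot(*(p-q[:2]).T)-(r or q[2]))
    return least_squares(f,[*c0,r or .05],loss="soft_l1",f_scale=.002).x
def near(W,xy,r,zl,zh):
    m=(np.hypot(W[...,0]-xy[0],W[...,1]-xy[1])<r)&(W[...,2]>zl)&(W[...,2]<zh);return m
E
python3 - <<'E'
from h import *
C={n:dict(np.load(n+"0.npz")) for n in("scene","top")}
px={"scene":dict(peg=(478,204),foot=(462,217),other=(418,167),pad=(350,205),book=(340,240),tum=(262,212),desk=(420,235)),
"top":dict(peg=(168,160),foot=(180,172),other=(206,197),pad=(282,172),book=(265,208),tum=(375,195),desk=(240,240))}
for n in C:
    W=cloud(C[n])
    for k,(u,v) in px[n].items(): print(n,k,np.round(W[v,u],4),C[n]["image"][v,u])
E
python3 - <<'E'
import cv2,numpy as np
a=cv2.imread("pics/scene0.png")[140:280,200:360];b=cv2.imread("pics/top0.png")[130:250,340:440]
a=cv2.resize(a,None,fx=2.8,fy=2.8,interpolation=2);b=cv2.resize(b,(326,392),interpolation=2)
cv2.imwrite("pics/crop0.png",np.hstack([a,b]))
E
```

```text
scene peg [0.5931 0.3378 0.0736] [173 140  98]
scene foot [0.586  0.3082 0.0146] [197 132  87]
scene other [0.467  0.1917 0.1379] [210 204 189]
scene pad [ 0.481  -0.0137  0.0405] [217 167 115]
scene book [ 0.5864 -0.0766  0.0248] [ 93 129  98]
scene tum [ 0.5158 -0.2798  0.1232] [191 186 174]
scene desk [6.085e-01 1.639e-01 1.000e-04] [122  81  63]
top peg [0.5857 0.3365 0.0726] [167 133  90]
top foot [0.5598 0.3189 0.0178] [213 134  83]
top other [0.4685 0.2016 0.1377] [231 231 221]
top pad [0.5576 0.0027 0.0383] [228 183 123]
top book [0.4491 0.0535 0.0276] [ 94 140 104]
top tum [ 0.479  -0.269   0.1176] [217 206 192]
top desk [0.3526 0.1314 0.0045] [125  74  49]
```

View pics/crop0.png

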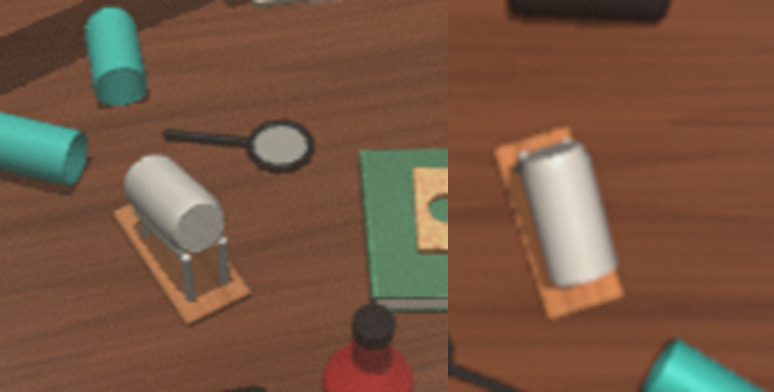

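The crop confirms the choice. It shows the grey tumbler on sloping bars over the wooden board, with its closed disc end at the high side, away from the robot (crop (200,228), about scene (271,221)). Next I fit the shapes from both views.

```bash
cat > fit.py <<'E'
from h import *
def tumfit(p,c0,d0):
    def f(q):
        d=q[3:]/np.linalg.norm(q[3:]);r=p-q[:3];a=r@d
        return np.linalg.norm(r-np.outer(a,d),axis=1)-.031
    q=least_squares(lambda q:np.r_[f(q),1e-3*(np.linalg.norm(q[3:])-1)],[*c0,*d0],loss="soft_l1",f_scale=.002).x
    d=q[3:]/np.linalg.norm(q[3:]);a=(p-q[:3])@d;lo,hi=np.percentile(a,[1,99])
    return q[:3]+lo*d,q[:3]+hi*d,d,np.median(np.abs(f(q)))
def fits(C):
    T=[]
    for n in C:
        W=cloud(C[n]);I=C[n]["image"].astype(int)
        m=near(W,(.59,.335),.09,.01,.02)&(I[...,0]-I[...,2]>60);print(n,"foot",np.round(circ(W[m]),4),"z",np.nanmedian(W[m][:,2]).round(4))
        m=near(W,(.59,.335),.04,.03,.069);print(n,"pegside",np.round(circ(W[m],.017),4),m.sum())
        m=near(W,(.59,.335),.04,.076,.09);print(n,"pegtop",np.round(np.nanmean(W[m],0),4),m.sum())
        m=near(W,(.465,.2),.05,.05,.12);print(n,"other",np.round(circ(W[m],.031),4))
        m=near(W,(.52,0),.12,.022,.045);cork=m&(I[...,0]-I[...,1]>25)&(I[...,0]>130)
        p=W[cork];r=cv2.minAreaRect((p[:,:2]*1000).astype(np.float32));print(n,"pad",r,"z",np.median(p[:,2]).round(4),cork.sum(),"mean",np.round(p.mean(0),4))
        g=m&(I[...,1]>I[...,0]);bz=W[g];print(n,"book",cv2.minAreaRect((bz[:,:2]*1000).astype(np.float32)),np.median(bz[:,2]).round(4))
        sat=I.max(-1)-I.min(-1)
        m=near(W,(.5,-.27),.12,.06,.16)&(sat<40);p=W[m];T.append(p)
        print(n,"tum",[np.round(x,4) for x in tumfit(p,p.mean(0),[-.94,0,-.34])],m.sum())
    p=np.vstack(T);print("both tum",[np.round(x,4) for x in tumfit(p,p.mean(0),[-.94,0,-.34])])
if __name__=="__main__": fits({n:dict(np.load(n+"0.npz")) for n in("scene","top")})
E
python3 fit.py
```

```text
scene foot [0.5868 0.3503 0.0438] z 0.0152
scene pegside [0.5883 0.3497 0.017 ] 116
scene pegtop [0.5904 0.3474 0.0799] 57
scene other [0.4705 0.2005 0.031 ]
scene pad ((517.8441772460938, 3.2203712463378906), (65.16120147705078, 113.04466247558594), 75.72533416748047) z 0.038 515 mean [0.5202 0.0021 0.038 ]
scene book ((521.9127197265625, -7.7964019775390625), (149.71226501464844, 206.50572204589844), 77.3772964477539) 0.0281
scene tum [array([ 0.5398, -0.2582,  0.1012]), array([ 0.4341, -0.2916,  0.066 ]), array([-0.909 , -0.2872, -0.3021]), np.float64(0.0018)] 842
top foot [0.5879 0.3521 0.0438] z 0.0152
top pegside [0.5871 0.3503 0.017 ] 57
top pegtop [0.5852 0.3483 0.0802] 65
top other [0.4694 0.2013 0.031 ]
top pad ((518.6578369140625, 3.549602508544922), (64.7108383178711, 111.57342529296875), 74.90109252929688) z 0.0382 609 mean [0.5176 0.0037 0.0381]
top book ((521.2972412109375, -6.816825866699219), (150.37551879882812, 199.4829864501953), 77.43680572509766) 0.0282
top tum [array([ 0.5359, -0.2584,  0.1025]), array([ 0.4346, -0.2911,  0.0659]), array([-0.8996, -0.2911, -0.3255]), np.float64(0.0014)] 862
both tum [array([ 0.5386, -0.2577,  0.1025]), array([ 0.4344, -0.2914,  0.066 ]), array([-0.9027, -0.292 , -0.3161]), np.float64(0.0016)]
```

Both views agree:
- **Stand:** about (0.5875, 0.350), peg top at 0.080.
- **Pad:** about (0.518, 0.0035), top at 0.038, short side at azimuth 75°.
- **Tumbler:** the axis runs from the bottom (0.5386, -0.2577, 0.1025) to the mouth (0.4344, -0.2914, 0.066). That is 115 mm long with its middle at 0.084, which matches the text.

Next is a helper that turns targets into jog values.

```bash
cat > go.py <<'E'
import numpy as np
from scipy.spatial.transform import Rotation as R
from bench import status
def tool(az,th):
    "tool x at azimuth az, z pitched th deg from straight down towards az"
    a,t=np.radians([az,th]);h=np.array([np.cos(a),np.sin(a),0]);u=np.array([0,0,1.])
    z=np.sin(t)*h-np.cos(t)*u;x=np.cos(t)*h+np.sin(t)*u
    return R.from_matrix(np.stack([x,np.cross(z,x),z],1))
def rel(pos,rot,p0=None,r0=None):
    s=status.read_state()
    p0=np.array(s["ee_pos"]) if p0 is None else p0;r0=R.from_quat(s["eef_rot"]) if r0 is None else r0
    v=(r0.inv()*rot).as_rotvec();d=r0.inv().apply(np.array(pos)-p0)*1000
    print("turn",v.round(4),"shift",d.round(1),"rows>=",round(max(np.linalg.norm(d)/50,np.degrees(np.linalg.norm(v))/8.59),1))
def st():
    s=status.read_state();r=R.from_quat(s["eef_rot"]).as_matrix()
    print("t",round(s["time"],2),"p",np.round(s["ee_pos"],4),"xaz",np.degrees(np.arctan2(r[1,0],r[0,0])).round(2),"z",r[:,2].round(4),"w",round(s["width"],4),"g",round(s["grip_force"],1),"F",np.round(s["ft_force"],1),"q",np.round(s["joint_positions"],2))
E
python3 - <<'E'
from go import *
st();rel([.518,.0035,.2],tool(-15,0))
E
```

```text
t 0.1 p [ 0.194  -0.5937  0.1992] xaz 18.1 z [-4.0e-04  1.2e-03 -1.0e+00] w 0.0869 g 0.0 F [-0.7  0.1  0.5] q [ 1.23  0.33 -0.06  1.46  0.02  1.35 -0.09]
turn [-1.200e-03  4.000e-04  5.776e-01] shift [ 4.935e+02 -4.671e+02 -3.000e-01] rows>= 13.6
```

{"fn": "jog_arm", "kwargs": {"plan": [[0,0,0.05,41,-39,0,1],[0,0,0.1,82,-78,0,1],[0,0,0.15,123,-117,0,1],[0,0,0.2,164,-156,0,1],[0,0,0.25,205,-195,0,1],[0,0,0.3,246,-234,0,1],[0,0,0.35,287,-273,0,1],[0,0,0.4,328,-312,0,1],[0,0,0.45,369,-351,0,1],[0,0,0.5,410,-390,0,1],[0,0,0.55,451,-429,0,1],[0,0,0.5776,480,-455,0,1]]}}

```text
time: 1.3
ee_pos: [0.4798, -0.0644, 0.1999]
eef_rot: [0.991, -0.132, 0.0, 0.0]
ft_force: [1.0, -0.7, 0.6]
width: 0.0867
grip_force: 0.0
```

Run:
```python
from go import *
st();rel([.518,.0035,.08],tool(-15,0));rel([.518,.0035,.0305],tool(-15,0))
```

```text
t 1.3 p [ 0.4798 -0.0644  0.1999] xaz -15.13 z [ 2.e-04 -4.e-04 -1.e+00] w 0.0867 g 0.0 F [ 1.  -0.7  0.6] q [ 0.62  0.06 -0.59  1.79  0.03  1.3  -1.82]
turn [ 0.0004 -0.0003 -0.0023] shift [ 19.2 -75.6 119.8] rows>= 2.9
turn [ 0.0004 -0.0003 -0.0023] shift [ 19.1 -75.6 169.3] rows>= 3.7
```

{"fn": "jog_arm", "kwargs": {"plan": [[0,0,0,0,0,0,1],[0,0,0,0,0,0,1]]}}

```text
time: 1.5
ee_pos: [0.4794, -0.0653, 0.1995]
eef_rot: [0.992, -0.129, -0.0, -0.0]
ft_force: [-0.6, -0.7, -0.1]
width: 0.0869
grip_force: 0.0
```

Run:
```python
from go import *
st();rel([.518,.0035,.08],tool(-15,0));rel([.518,.0035,.0305],tool(-15,0))
```

```text
t 1.5 p [ 0.4794 -0.0653  0.1995] xaz -14.84 z [-8.e-04  2.e-04 -1.e+00] w 0.0869 g 0.0 F [-0.6 -0.7 -0.1] q [ 0.62  0.06 -0.59  1.79  0.03  1.3  -1.81]
turn [-0.      0.0008  0.0028] shift [ 19.8 -76.4 119.4] rows>= 2.9
turn [-0.      0.0008  0.0028] shift [ 19.8 -76.4 168.9] rows>= 3.7
```

{"fn": "jog_arm", "kwargs": {"plan": [[0,0,0,10,-38,30,1],[0,0,0,20,-76,60,1],[0,0,0,20,-76,100,1],[0,0,0,20,-76,120,1],[0,0,0,20,-76,120,1],[0,0,0,20,-76,120,1]]}}

```text
time: 2.1
ee_pos: [0.5184, 0.0007, 0.0804]
eef_rot: [0.991, -0.131, -0.0, 0.0]
ft_force: [0.5, 0.3, -0.0]
width: 0.0872
grip_force: 0.0
```

Run:
```python
from go import *
import cv2
from bench import camera
c=camera("scene");i=c["image"][130:270,280:440,::-1]
t=camera("top");j=t["image"][130:250,220:340,::-1]
cv2.imwrite("pics/c1.png",cv2.hconcat([cv2.resize(i,(457,400),interpolation=2),cv2.resize(j,(343,400)[:2],interpolation=2)]))
st();rel([.518,.0035,.0305],tool(-15,0))
```

```text
t 2.2 p [0.5194 0.0011 0.0814] xaz -15.08 z [ 2.4e-03 -6.0e-04 -1.0e+00] w 0.087 g 0.0 F [0.2 0.6 1.3] q [ 0.48  0.27 -0.64  1.85  0.18  1.08 -2.06]
turn [ 0.     -0.0025 -0.0013] shift [-2.1 -2.  50.9] rows>= 1.0
```

View pics/c1.png

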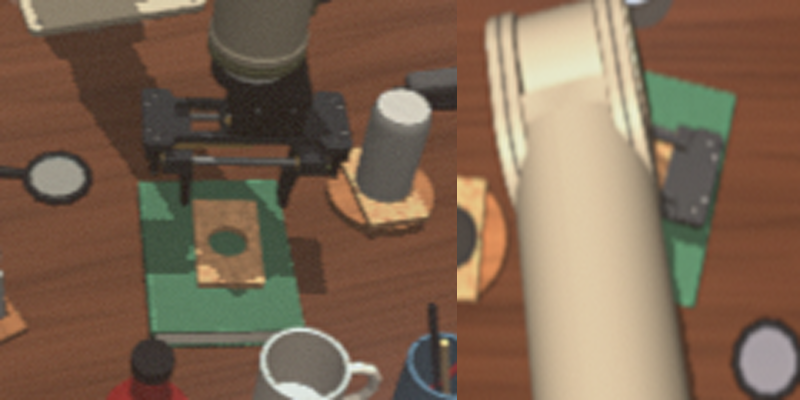

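The crop shows the open fingers at crop (183,190) and (287,190), straddling the pad's long edges with its hole at (228,241). The way down is clear.

{"fn": "jog_arm", "kwargs": {"plan": [[0,0,0,-2,-2,20,1],[0,0,0,-2,-2,38,1],[0,0,0,-2,-2,46,1],[0,0,0,-2,-2,50,1],[0,0,0,-2,-2,50,1],[0,0,0,-2,-2,50,-1],[0,0,0,-2,-2,50,-1],[0,0,0,-2,-2,50,-1],[0,0,0,-2,-2,50,-1],[0,0,0,-2,-2,50,-1]], "squeeze": 25}}

```text
time: 3.2
ee_pos: [0.517, 0.0044, 0.03]
eef_rot: [0.991, -0.131, 0.0, 0.0]
ft_force: [-0.1, -0.6, -0.4]
width: 0.0549
grip_force: 0.0
```

Run:
```python
from go import *
st()
```

```text
t 3.2 p [0.517  0.0044 0.03  ] xaz -15.0 z [ 2.e-04 -2.e-04 -1.e+00] w 0.0549 g 0.0 F [-0.1 -0.6 -0.4] q [ 0.45  0.33 -0.63  1.9   0.23  0.98 -2.11]
```

Run:
```python
from go import *
import cv2
from bench import camera
c=camera("scene");i=c["image"][150:270,280:440,::-1]
cv2.imwrite("pics/c2.png",cv2.resize(i,(800,600),interpolation=2))
st()
```

```text
t 3.25 p [0.517  0.0044 0.0299] xaz -15.0 z [ 1.e-04 -1.e-04 -1.e+00] w 0.0508 g 0.0 F [-0.1  0.3 -0.3] q [ 0.45  0.33 -0.63  1.9   0.23  0.98 -2.11]
```

View pics/c2.png

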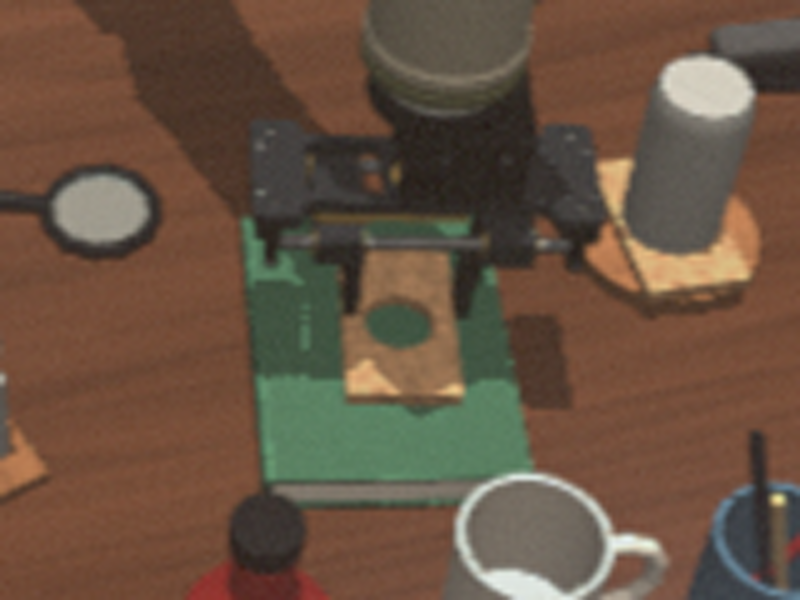

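The fingers are at crop (350,290) and (465,290). They look at or over the pad's edges, and the width already reads below 66 mm. I'll measure the tips by depth.

Run:
```python
from go import *
from h import *
from bench import camera
c=camera("scene");W=cloud(c);I=c["image"].astype(int)
dark=(I.max(-1)<60)
R0=tool(-15,0)
m=near(W,(.518,.0035),.11,.02,.2)&dark
p=W[m];l=R0.inv().apply(p-np.array([.517,.0044,.03]))*1000
for s in(-1,1):
    q=l[(l[:,1]*s>15)&(l[:,1]*s<60)&(l[:,2]>-45)]
    q=q[np.argsort(-q[:,2])]
    print(s,len(q),"lowest z",np.round(q[:8],0).tolist())
uv=np.argwhere(m&(W[...,2]<.07));print(uv.min(0),uv.max(0))
m=near(W,(.518,.0035),.12,.034,.045)&(I[...,0]-I[...,1]>20);p=W[m]
print("pad",cv2.minAreaRect((p[:,:2]*1000).astype(np.float32)),np.median(p[:,2]));st()
```

```text
-1 17 lowest z [[-66.0, -38.0, 6.0], [10.0, -30.0, -27.0], [4.0, -28.0, -29.0], [12.0, -33.0, -29.0], [8.0, -27.0, -29.0], [-2.0, -28.0, -31.0], [10.0, -30.0, -31.0], [-4.0, -28.0, -32.0]]
1 9 lowest z [[-61.0, 45.0, 6.0], [-89.0, 47.0, 0.0], [10.0, 31.0, -30.0], [11.0, 28.0, -32.0], [11.0, 31.0, -35.0], [13.0, 29.0, -38.0], [12.0, 29.0, -41.0], [12.0, 32.0, -41.0]]
[193 342] [212 372]
pad ((518.9536743164062, 2.984455108642578), (65.8401107788086, 115.71733093261719), 75.24821472167969) 0.03805402588865492
t 3.3 p [0.517  0.0044 0.0299] xaz -15.0 z [ 1.e-04 -1.e-04 -1.e+00] w 0.0473 g 0.0 F [ 0.4 -0.2  0.6] q [ 0.45  0.33 -0.63  1.9   0.23  0.98 -2.11]
```

Run:
```python
from go import *
from h import *
from bench import camera
c=camera("scene");W=cloud(c);I=c["image"].astype(int)
for u in(351,353,370,373):
    for v in range(198,222,2): print(u,v,np.round(W[v,u]*1000).tolist(),I[v,u].tolist())
st()
```

```text
351 198 [544.0, -41.0, 146.0] [59, 56, 52]
351 200 [543.0, -40.0, 138.0] [50, 45, 39]
351 202 [545.0, -40.0, 132.0] [45, 41, 37]
351 204 [519.0, -28.0, 91.0] [37, 33, 29]
351 206 [519.0, -27.0, 82.0] [43, 36, 33]
351 208 [519.0, -26.0, 73.0] [42, 35, 29]
351 210 [524.0, -27.0, 70.0] [42, 38, 33]
351 212 [522.0, -26.0, 58.0] [60, 49, 42]
351 214 [515.0, -22.0, 41.0] [140, 107, 77]
351 216 [521.0, -24.0, 39.0] [145, 111, 80]
351 218 [527.0, -25.0, 37.0] [144, 109, 78]
351 220 [537.0, -29.0, 41.0] [148, 111, 78]
353 198 [543.0, -35.0, 144.0] [58, 54, 50]
353 200 [546.0, -35.0, 139.0] [47, 40, 34]
353 202 [546.0, -34.0, 130.0] [51, 45, 38]
353 204 [521.0, -22.0, 91.0] [63, 52, 43]
353 206 [522.0, -22.0, 84.0] [106, 82, 61]
353 208 [521.0, -21.0, 73.0] [110, 83, 61]
353 210 [520.0, -20.0, 64.0] [107, 82, 61]
353 212 [523.0, -20.0, 58.0] [76, 70, 53]
353 214 [507.0, -12.0, 28.0] [83, 86, 65]
353 216 [520.0, -17.0, 36.0] [121, 100, 75]
353 218 [527.0, -19.0, 36.0] [138, 105, 73]
353 220 [534.0, -21.0, 35.0] [152, 114, 82]
370 198 [552.0, 11.0, 141.0] [92, 89, 84]
370 200 [466.0, 57.0, 28.0]
[... 375 characters left out ...]
44, 108, 78]
370 220 [546.0, 27.0, 36.0] [139, 104, 78]
373 198 [552.0, 20.0, 140.0] [91, 86, 80]
373 200 [534.0, 31.0, 108.0] [49, 47, 40]
373 202 [537.0, 30.0, 104.0] [44, 38, 33]
373 204 [538.0, 31.0, 96.0] [45, 35, 34]
373 206 [536.0, 33.0, 85.0] [43, 41, 31]
373 208 [535.0, 35.0, 74.0] [55, 65, 52]
373 210 [505.0, 52.0, 26.0] [58, 75, 60]
373 212 [512.0, 50.0, 26.0] [62, 81, 63]
373 214 [521.0, 46.0, 28.0] [64, 85, 67]
373 216 [527.0, 44.0, 26.0] [69, 89, 72]
373 218 [537.0, 40.0, 30.0] [64, 85, 65]
373 220 [542.0, 39.0, 27.0] [63, 84, 63]
t 3.35 p [0.517  0.0044 0.0299] xaz -15.0 z [ 0.e+00 -1.e-04 -1.e+00] w 0.0428 g 0.0 F [ 1.  -0.6 -0.6] q [ 0.45  0.33 -0.63  1.9   0.23  0.98 -2.11]
```

The fingertips really end at z of about 0.056, although the reported TCP z is 0.030. So the fingers sit about 25 mm short of the reported TCP along the tool, while x and y agree. They closed in the air above the pad and touched nothing. I'll open, go down about 23 mm more and grip again.

{"fn": "jog_arm", "kwargs": {"plan": [[0,0,0,0,0,0,1],[0,0,0,0,0,0,1],[0,0,0,0,0,0,1],[0,0,0,0,0,0,1],[0,0,0,0,0,0,1],[0,0,0,0,0,0,1]]}}

```text
time: 3.95
ee_pos: [0.517, 0.0044, 0.0298]
eef_rot: [0.991, -0.131, 0.0, 0.0]
ft_force: [0.2, 0.4, 0.4]
width: 0.0822
grip_force: 0.0
```

{"fn": "jog_arm", "kwargs": {"plan": [[0,0,0,0,0,8,1],[0,0,0,0,0,15,1],[0,0,0,0,0,18,1],[0,0,0,0,0,20,1],[0,0,0,0,0,22,1],[0,0,0,0,0,22,1]]}}

```text
time: 4.55
ee_pos: [0.5169, 0.0044, 0.0076]
eef_rot: [0.991, -0.131, -0.0, 0.0]
ft_force: [-0.3, 0.3, 0.1]
width: 0.0871
grip_force: 0.0
```

Run:
```python
from go import *
from h import *
from bench import camera
st()
c=camera("scene");W=cloud(c);I=c["image"].astype(int)
for u in(347,349,375,377):
    for v in range(206,224,2): print(u,v,np.round(W[v,u]*1000).tolist(),I[v,u].tolist())
```

```text
t 4.55 p [0.5169 0.0044 0.0076] xaz -15.0 z [-2.e-04 -0.e+00 -1.e+00] w 0.0871 g 0.0 F [-0.3  0.3  0.1] q [ 0.44  0.37 -0.62  1.92  0.26  0.94 -2.13]
347 206 [471.0, -19.0, 26.0] [95, 84, 64]
347 208 [480.0, -22.0, 28.0] [82, 81, 63]
347 210 [487.0, -24.0, 28.0] [81, 86, 65]
347 212 [495.0, -27.0, 28.0] [71, 79, 61]
347 214 [503.0, -29.0, 29.0] [73, 82, 64]
347 216 [509.0, -31.0, 27.0] [72, 88, 69]
347 218 [518.0, -34.0, 29.0] [94, 134, 101]
347 220 [526.0, -37.0, 30.0] [70, 90, 71]
347 222 [530.0, -38.0, 25.0] [69, 83, 66]
349 206 [483.0, -17.0, 39.0] [149, 111, 81]
349 208 [490.0, -20.0, 38.0] [151, 114, 82]
349 210 [499.0, -23.0, 41.0] [159, 121, 88]
349 212 [504.0, -24.0, 38.0] [154, 116, 85]
349 214 [510.0, -26.0, 35.0] [138, 104, 73]
349 216 [518.0, -29.0, 37.0] [138, 107, 78]
349 218 [528.0, -32.0, 40.0] [138, 107, 78]
349 220 [534.0, -34.0, 38.0] [127, 96, 69]
349 222 [539.0, -36.0, 37.0] [186, 153, 107]
375 206 [491.0, 64.0, 26.0] [59, 72, 55]
375 208 [500.0, 60.0, 28.0] [59, 70, 55]
375 210 [507.0, 58.0, 28.0] [46, 48, 38]
375 212 [523.0, 50.0, 39.0] [48, 48, 37]
375 214 [527.0, 50.0, 34.0] [44, 39, 34]
375 216 [533.0, 47.0, 32.0] [49, 52, 44]
375 218 [538.0, 46.0, 29.0] [59, 69, 54]
375 220 [545.0, 44.0, 29.0] [66, 87, 67]
375 222 [552.0, 41.0, 29.0] [66, 85, 66]
377 206 [534.0, 47.0, 79.0] [54, 48, 43]
377 208 [535.0, 47.0, 71.0] [51, 46, 42]
377 210 [540.0, 46.0, 69.0] [47, 38, 33]
377 212 [536.0, 49.0, 54.0] [49, 44, 38]
377 214 [538.0, 50.0, 47.0] [47, 40, 33]
377 216 [538.0, 51.0, 38.0] [46, 41, 34]
377 218 [541.0, 51.0, 31.0] [57, 63, 51]
377 220 [545.0, 50.0, 28.0] [64, 84, 66]
377 222 [553.0, 47.0, 29.0] [65, 83, 65]
```

The tips are at z of about 0.032, beside the pad. Now grip.

{"fn": "jog_arm", "kwargs": {"plan": [[0,0,0,0,0,0,-1],[0,0,0,0,0,0,-1],[0,0,0,0,0,0,-1],[0,0,0,0,0,0,-1],[0,0,0,0,0,0,-1],[0,0,0,0,0,0,-1]]}}

```text
time: 5.2
ee_pos: [0.5171, 0.0043, 0.008]
eef_rot: [0.991, -0.131, 0.0, 0.0]
ft_force: [-0.1, 0.1, 2.0]
width: 0.0657
grip_force: 25.0
```

Run:
```python
from go import *
st();rel([.518,.0035,.11],tool(-15,0))
```

```text
t 5.2 p [0.5171 0.0043 0.008 ] xaz -15.01 z [ 2.e-04 -2.e-04 -1.e+00] w 0.0657 g 25.0 F [-0.1  0.1  2. ] q [ 0.44  0.37 -0.62  1.92  0.26  0.94 -2.13]
turn [ 0.0001 -0.0003 -0.0001] shift [   1.1    0.6 -102. ] rows>= 2.0
```

The pad is gripped, with a width of 65.7 mm. Now lift and carry it high to above the peg.

{"fn": "jog_arm", "kwargs": {"plan": [[0,0,0,0,0,-5,-1],[0,0,0,0,0,-20,-1],[0,0,0,0,0,-50,-1],[0,0,0,0,0,-90,-1],[0,0,0,0,0,-130,-1],[0,0,0,0,0,-165,-1],[0,0,0,0,0,-180,-1],[0,0,0,0,0,-180,-1],[0,0,0,0,0,-180,-1]]}}

```text
time: 6.1
ee_pos: [0.5164, 0.0043, 0.1871]
eef_rot: [0.991, -0.131, -0.0, 0.0]
ft_force: [-0.5, -0.5, -0.3]
width: 0.0654
grip_force: 25.0
```

Run:
```python
from go import *
st();rel([.5875,.350,.188],tool(20,0))
```

```text
t 6.1 p [0.5164 0.0043 0.1871] xaz -15.0 z [-9.e-04 -2.e-04 -1.e+00] w 0.0654 g 25.0 F [-0.5 -0.5 -0.3] q [ 0.51  0.16 -0.66  1.73  0.1   1.29 -2.01]
turn [ 1.000e-04  9.000e-04 -6.109e-01] shift [ -20.9 -352.3   -1.1] rows>= 7.1
```

{"fn": "jog_arm", "kwargs": {"plan": [[0,0,-0.061,-2,-35,0,-1],[0,0,-0.122,-4,-70,0,-1],[0,0,-0.183,-6,-106,0,-1],[0,0,-0.244,-8,-141,0,-1],[0,0,-0.305,-10,-176,0,-1],[0,0,-0.366,-13,-211,0,-1],[0,0,-0.428,-15,-247,0,-1],[0,0,-0.489,-17,-282,0,-1],[0,0,-0.55,-19,-317,0,-1],[0,0,-0.611,-21,-352,0,-1],[0,0,-0.611,-21,-352,0,-1],[0,0,-0.611,-21,-352,0,-1]]}}

```text
time: 7.3
ee_pos: [0.5866, 0.3504, 0.1853]
eef_rot: [0.985, 0.175, -0.002, 0.0]
ft_force: [-0.2, -1.3, -1.4]
width: 0.0656
grip_force: 25.0
```

```bash
cat > padv.py <<'E'
from go import *
from h import *
from bench import camera
def padview(tag,zc):
    C={n:camera(n) for n in("scene","top")};st()
    for n in C:
        W=cloud(C[n]);I=C[n]["image"].astype(int)
        m=near(W,(.5875,.35),.1,zc-.012,zc+.012)&(I[...,0]-I[...,2]>35)
        p=W[m]
        if len(p)>30: print(n,"pad",cv2.minAreaRect((p[:,:2]*1000).astype(np.float32)),np.median(p[:,2]).round(4),len(p))
    i=C["scene"]["image"][130:250,410:550,::-1];j=C["top"]["image"][110:210,110:230,::-1]
    cv2.imwrite(f"pics/{tag}.png",cv2.hconcat([cv2.resize(i,(420,360),interpolation=2),cv2.resize(j,(380,360),interpolation=2)]))
E
python3 - <<'E'
from padv import *
padview("p1",.217);rel([.5875,.350,.11],tool(20,0))
E
```

```text
t 7.4 p [0.5878 0.3485 0.1865] xaz 19.93 z [-0.0013 -0.0017 -1.    ] w 0.0655 g 25.0 F [ 0.6  0.3 -0.4] q [-0.08  0.59 -0.81  1.27  0.42  1.45 -2.07]
scene pad ((590.0194091796875, 347.7104187011719), (113.68412017822266, 72.70480346679688), 24.618196487426758) 0.2154 414
top pad ((597.806884765625, 341.78607177734375), (107.38231658935547, 22.594816207885742), 40.79638671875) 0.2158 131
turn [ 0.0012  0.0018 -0.0012] shift [ 0.4 -1.6 76.5] rows>= 1.5
```

View pics/p1.png

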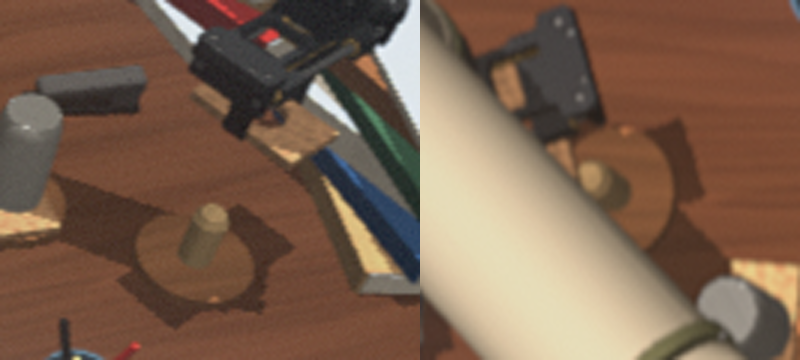

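The scene crop shows the pad held level at crop (265,125). The peg is clear below it at (205,235). I'll go down to just above the peg top and measure the pad there.

{"fn": "jog_arm", "kwargs": {"plan": [[0,0,0,0,-1.5,30,-1],[0,0,0,0,-1.5,65,-1],[0,0,0,0,-1.5,95,-1],[0,0,0,0,-1.5,112,-1],[0,0,0,0,-1.5,112,-1],[0,0,0,0,-1.5,112,-1],[0,0,0,0,-1.5,112,-1]]}}

```text
time: 8.1
ee_pos: [0.5882, 0.3518, 0.0779]
eef_rot: [0.985, 0.173, 0.001, -0.0]
ft_force: [-0.4, 0.1, -0.6]
width: 0.0653
grip_force: 25.0
```

Run:
```python
from padv import *
padview("p2",.104);rel([.5875,.350,-.004],tool(20,0))
```

```text
t 8.2 p [0.588  0.3518 0.0775] xaz 19.99 z [ 0.0021  0.0011 -1.    ] w 0.0657 g 25.0 F [-0.1 -0.5 -0.4] q [-0.09  0.67 -0.78  1.39  0.48  1.26 -2.12]
scene pad ((589.0869140625, 357.44757080078125), (111.29215240478516, 79.96123504638672), 19.66717529296875) 0.1078 378
top pad ((606.9747314453125, 347.23406982421875), (78.02455139160156, 14.94351577758789), 38.58388137817383) 0.108 45
turn [-0.0003 -0.0023 -0.0001] shift [-1.3  1.5 81.5] rows>= 1.6
```

View pics/p2.png

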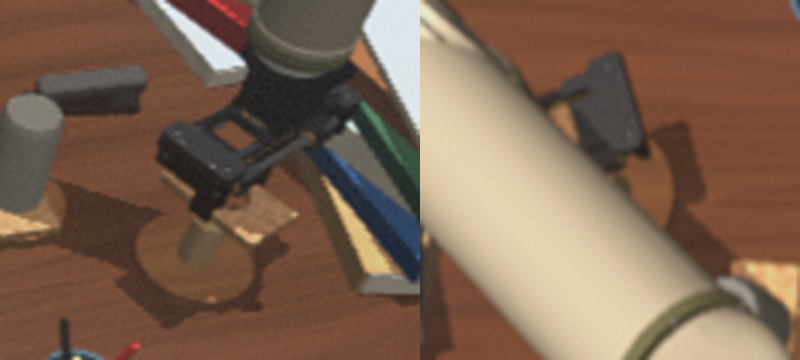

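Scene crop: the pad is right above the peg (peg at crop (203,240), pad at (235,210)) and its underside is at about 0.098. Measured lengthwise, it sits about 2–3 mm forward of the peg axis, so I correct for that and go down in stages, watching the force.

{"fn": "jog_arm", "kwargs": {"plan": [[0,-0.002,0,-2.9,0.9,0,-1],[0,-0.002,0,-2.9,0.9,8,-1],[0,-0.002,0,-2.9,0.9,16,-1],[0,-0.002,0,-2.9,0.9,24,-1],[0,-0.002,0,-2.9,0.9,32,-1],[0,-0.002,0,-2.9,0.9,38,-1],[0,-0.002,0,-2.9,0.9,38,-1]]}}

```text
time: 8.9
ee_pos: [0.5843, 0.349, 0.0364]
eef_rot: [0.985, 0.174, -0.002, 0.001]
ft_force: [0.5, -0.5, -0.5]
width: 0.0658
grip_force: 25.0
```

Run:
```python
from go import *
st();rel([.5856,.350,-.002],tool(20,0))
```

```text
t 8.9 p [0.5843 0.349  0.0364] xaz 20.02 z [-0.0034 -0.0017 -1.    ] w 0.0658 g 25.0 F [ 0.5 -0.5 -0.5] q [-0.09  0.71 -0.76  1.43  0.5   1.2  -2.13]
turn [0.0004 0.0038 0.0003] shift [ 1.7 -0.5 38.4] rows>= 0.8
```

{"fn": "jog_arm", "kwargs": {"plan": [[0,0.003,0,0,0,10,-1],[0,0.003,0,0,0,20,-1],[0,0.003,0,0,0,28,-1],[0,0.003,0,0,0,34,-1],[0,0.003,0,0,0,37,-1],[0,0.003,0,0,0,38,-1],[0,0.003,0,0,0,39,-1],[0,0.003,0,0,0,39,-1]]}}

```text
time: 9.7
ee_pos: [0.5849, 0.3495, -0.001]
eef_rot: [0.985, 0.174, 0.001, -0.0]
ft_force: [-0.6, -0.5, -0.2]
width: 0.0654
grip_force: 25.0
```

Run:
```python
from padv import *
padview("p3",.026)
```

```text
t 9.8 p [ 0.585   0.3495 -0.0009] xaz 20.01 z [ 1.4e-03  5.0e-04 -1.0e+00] w 0.0655 g 25.0 F [ 0.1 -0.2  0.1] q [-0.1   0.74 -0.74  1.46  0.53  1.14 -2.15]
scene pad ((605.6637573242188, 344.776123046875), (116.99295043945312, 88.20490264892578), 73.85728454589844) 0.0274 510
top pad ((607.677734375, 325.824951171875), (90.55757141113281, 16.277908325195312), 51.67162322998047) 0.0183 35
```

{"fn": "jog_arm", "kwargs": {"plan": [[0,0,0,0,0,1,-1],[0,0,0,0,0,2,-1],[0,0,0,0,0,3,-1],[0,0,0,0,0,3.5,-1],[0,0,0,0,0,3.5,-1]]}}

```text
time: 10.3
ee_pos: [0.5847, 0.3494, -0.0048]
eef_rot: [0.985, 0.174, 0.0, -0.0]
ft_force: [0.5, -0.2, 0.1]
width: 0.0658
grip_force: 25.0
```

{"fn": "jog_arm", "kwargs": {"plan": [[0,0,0,0,0,0.5,-1],[0,0,0,0,0,1,-1],[0,0,0,0,0,1,-1]]}}

```text
time: 10.6
ee_pos: [0.5848, 0.3494, -0.005]
eef_rot: [0.985, 0.174, 0.001, 0.0]
ft_force: [-2.4, -2.3, 6.6]
width: 0.0655
grip_force: 25.0
```

Contact at 6.6 N, so the pad is on the foot. Release and rise.

{"fn": "jog_arm", "kwargs": {"plan": [[0,0,0,0,0,0,0.6],[0,0,0,0,0,0,1],[0,0,0,0,0,0,1],[0,0,0,0,0,0,1],[0,0,0,0,0,0,1],[0,0,0,0,0,-10,1],[0,0,0,0,0,-40,1],[0,0,0,0,0,-80,1],[0,0,0,0,0,-120,1],[0,0,0,0,0,-160,1],[0,0,0,0,0,-200,1],[0,0,0,0,0,-200,1]]}}

```text
time: 11.8
ee_pos: [0.5862, 0.3515, 0.2018]
eef_rot: [0.985, 0.174, 0.005, -0.002]
ft_force: [0.3, 0.4, -0.4]
width: 0.0869
grip_force: 0.0
```

Run:
```python
from padv import *
padview("p4",.026)
# cradle approach targets: axis line, bottom B, mouth M
B=np.array([.5386,-.2577,.1025]);M=np.array([.4344,-.2914,.066]);d=(M-B)/np.linalg.norm(M-B)
print("az",np.degrees(np.arctan2(-d[1],-d[0])),"pitch",np.degrees(np.arcsin(-d[2])))
G=B+.032*d;print("grasp",G)
rel([.46,-.05,.25],tool(18,0))
```

```text
t 11.9 p [0.5849 0.3498 0.1959] xaz 20.02 z [ 0.0031  0.0014 -1.    ] w 0.0863 g 0.0 F [-0.4  1.1 -0.5] q [-0.08  0.58 -0.82  1.27  0.42  1.46 -2.07]
scene pad ((589.64013671875, 347.8606872558594), (113.96822357177734, 117.03706359863281), 22.905851364135742) 0.0244 748
top pad ((598.0413208007812, 338.0935974121094), (127.57202911376953, 80.02594757080078), 46.53723907470703) 0.0239 626
az 17.922063543347374 pitch 18.432741538559636
grasp [ 0.50971485 -0.26704193  0.09238188]
turn [-0.0003 -0.0034  0.0352] shift [-254.   332.9  -55. ] rows>= 8.4
```

View pics/p4.png

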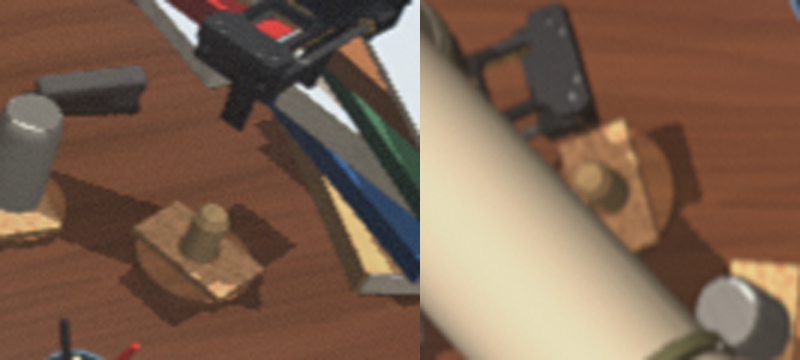

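The pad lies flat with the peg through it (scene crop (205,235), top crop (597,185)). Now on to the tumbler. I'll transit high with a rotation towards the pre-grasp: azimuth 18°, tilted 20° back, holding near the closed end so the later 70° turn leaves the hand above its surroundings.

{"fn": "jog_arm", "kwargs": {"plan": [[0,0,0,-20,30,-25,1],[0,0,0,-46,63,-50,1],[0,0,0,-72,96,-55,1],[0,0,0,-98,129,-55,1],[0,0,0,-124,162,-55,1],[0,0,0,-150,195,-55,1],[0,0,0,-176,228,-55,1],[0,0,0,-202,261,-55,1],[0,0,0.017,-228,294,-55,1],[0,0,0.035,-254,333,-55,1],[0,0,0.035,-254,333,-55,1],[0,0,0.035,-254,333,-55,1]]}}

```text
time: 13.1
ee_pos: [0.459, -0.0515, 0.2483]
eef_rot: [0.988, 0.155, -0.0, -0.0]
ft_force: [-0.4, 0.9, -0.5]
width: 0.0873
grip_force: 0.0
```

```bash
cat > tg.py <<'E'
from go import *
B=np.array([.5386,-.2577,.1025]);M=np.array([.4344,-.2914,.066]);d=(M-B)/np.linalg.norm(M-B)
G=B+.032*d
def target(back,off=.0435,th=-20,az=18):
    r=tool(az,th);return G+r.as_matrix()[:,2]*(off-back),r
E
python3 - <<'E'
from tg import *
st();print(target(.11)[0]);rel(*target(.13))
E
```

```text
t 13.1 p [ 0.459  -0.0515  0.2483] xaz 17.85 z [-4.e-04  5.e-04 -1.e+00] w 0.0873 g 0.0 F [-0.4  0.9 -0.5] q [ 0.74 -0.02 -0.7   1.76 -0.02  1.4  -1.22]
[ 0.531346   -0.26001355  0.15487144]
turn [-0.0011 -0.3488 -0.0026] shift [ 11.8 220.7  74.5] rows>= 4.7
```

{"fn": "jog_arm", "kwargs": {"plan": [[0,-0.05,0,2,33,0,1],[0,-0.1,0,4,66,0,1],[0,-0.15,0,5,99,0,1],[0,-0.2,0,7,132,10,1],[0,-0.25,0,9,165,25,1],[0,-0.3,0,10,198,45,1],[0,-0.349,0,12,221,60,1],[0,-0.349,0,12,221,74,1],[0,-0.349,0,12,221,74,1],[0,-0.349,0,12,221,74,1]]}}

```text
time: 14.1
ee_pos: [0.5399, -0.2552, 0.1755]
eef_rot: [0.973, 0.155, -0.171, 0.027]
ft_force: [0.3, -0.4, 0.8]
width: 0.0868
grip_force: 0.0
```

Run:
```python
from tg import *
from h import *
from bench import camera
st();rel(*target(.13));rel(*target(0))
c=camera("scene");W=cloud(c);I=c["image"].astype(int);r=tool(18,-20)
p0=np.array(status.read_state()["ee_pos"])
m=near(W,p0[:2],.12,.02,.4)&(I.max(-1)<60);l=r.inv().apply(W[m]-p0)*1000
for s in(-1,1):
    q=l[(l[:,1]*s>30)&(l[:,1]*s<70)&(l[:,2]>-80)&(l[:,2]<5)&(abs(l[:,0])<25)];q=q[np.argsort(-q[:,2])];print(s,len(q),q[:14:2].round(0).tolist())
uv=np.argwhere(m);print(uv.min(0),uv.max(0))
cv2.imwrite("pics/g1.png",cv2.resize(c["image"][130:280,180:380,::-1],(800,600),interpolation=2))
```

```text
t 14.1 p [ 0.5399 -0.2552  0.1755] xaz 18.14 z [-0.3234 -0.1051 -0.9404] w 0.0868 g 0.0 F [ 0.3 -0.4  0.8] q [ 0.63  0.58 -0.57  1.28  0.43  1.69 -1.19]
turn [ 0.     -0.0021  0.0024] shift [-2.1  2.   2.7] rows>= 0.1
turn [ 0.     -0.0021  0.0024] shift [ -2.3   2.  132.7] rows>= 2.7
-1 30 [[-7.0, -45.0, -23.0], [11.0, -47.0, -25.0], [-8.0, -46.0, -26.0], [10.0, -49.0, -29.0], [-5.0, -45.0, -33.0], [-3.0, -46.0, -40.0], [1.0, -46.0, -42.0]]
1 0 []
[161 235] [214 319]
```

View pics/g1.png

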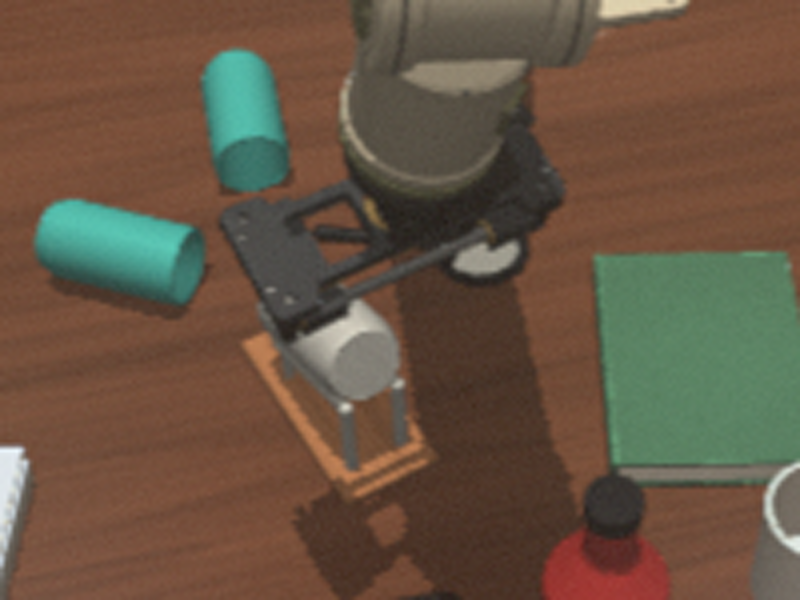

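The picture shows the hand straddling the grey tumbler, whose closed disc is at crop (367,365), tilted as intended. The tips are 24 mm short along the tool's own z, with x at about 0, so the offset is along the tool. Now advance and grip.

{"fn": "jog_arm", "kwargs": {"plan": [[0,0,0,-2,2,25,1],[0,0,0,-2,2,50,1],[0,0,0,-2,2,75,1],[0,0,0,-2,2,95,1],[0,0,0,-2,2,110,1],[0,0,0,-2,2,120,1],[0,0,0,-2,2,127,1],[0,0,0,-2,2,131,1],[0,0,0,-2,2,131,1],[0,0,0,-2,2,131,1]]}}

```text
time: 15.15
ee_pos: [0.4964, -0.2732, 0.0531]
eef_rot: [0.973, 0.154, -0.171, 0.027]
ft_force: [0.0, -0.3, -0.4]
width: 0.0868
grip_force: 0.0
```

{"fn": "jog_arm", "kwargs": {"plan": [[0,0,0,0,0,0,-1],[0,0,0,0,0,0,-1],[0,0,0,0,0,0,-1],[0,0,0,0,0,0,-1],[0,0,0,0,0,0,-1],[0,0,0,0,0,0,-1]], "squeeze": 40}}

```text
time: 15.75
ee_pos: [0.4961, -0.2736, 0.0528]
eef_rot: [0.973, 0.154, -0.171, 0.027]
ft_force: [0.9, -2.2, 0.7]
width: 0.0616
grip_force: 40.0
```

Run:
```python
from tg import *
st();rel(*target(0))
```

```text
t 15.75 p [ 0.4961 -0.2736  0.0528] xaz 17.98 z [-0.3239 -0.1059 -0.9401] w 0.0616 g 40.0 F [ 0.9 -2.2  0.7] q [ 0.69  0.61 -0.55  1.51  0.47  1.44 -1.22]
turn [ 0.0007 -0.0013 -0.0003] shift [ 0.5 -2.   1.2] rows>= 0.0
```

The tumbler is held, at 61.6 mm. Lift straight up.

{"fn": "jog_arm", "kwargs": {"plan": [[0,0,0,-3,0,-9,-1],[0,0,0,-10,0,-28,-1],[0,0,0,-20,0,-56,-1],[0,0,0,-34,0,-94,-1],[0,0,0,-48,0,-132,-1],[0,0,0,-60,0,-165,-1],[0,0,0,-68,0,-188,-1],[0,0,0,-68,0,-188,-1]]}}

```text
time: 16.55
ee_pos: [0.4974, -0.2728, 0.2566]
eef_rot: [0.973, 0.154, -0.168, 0.028]
ft_force: [0.8, -0.8, -1.8]
width: 0.0618
grip_force: 40.0
```

Run:
```python
from tg import *
st()
# next: tilt to +50 in air; move so grasp point goes to (.48,-.05,.33)
r=tool(18,30);rel(np.array([.50,-.10,.30])+r.as_matrix()[:,2]*.0435,r)
r=tool(31,50);rel(np.array([.5875,.35,.27])+r.as_matrix()[:,2]*.0435,r)
```

```text
t 16.55 p [ 0.4974 -0.2728  0.2566] xaz 17.96 z [-0.3191 -0.107  -0.9417] w 0.0618 g 40.0 F [ 0.8 -0.8 -1.8] q [ 0.7   0.46 -0.58  1.28  0.4   1.78 -1.11]
turn [3.200e-03 8.669e-01 7.000e-04] shift [  71.  -163.5  -32. ] rows>= 5.8
turn [ 0.0663  1.2108 -0.2318] shift [ 297.  -571.9  -92.6] rows>= 13.0
```

{"fn": "jog_arm", "kwargs": {"plan": [[0,0.08,0,6,-14,-3,-1],[0,0.16,0,13,-29,-6,-1],[0,0.25,0,20,-44,-9,-1],[0,0.34,0,27,-60,-12,-1],[0,0.43,0,35,-78,-15,-1],[0,0.52,0,43,-96,-18,-1],[0,0.61,0,51,-114,-22,-1],[0,0.7,0,59,-132,-26,-1],[0,0.78,0,66,-150,-30,-1],[0,0.867,0,71,-163,-32,-1],[0,0.867,0,71,-163,-32,-1],[0,0.867,0,71,-163,-32,-1]]}}

```text
time: 17.75
ee_pos: [0.5189, -0.0943, 0.2578]
eef_rot: [0.955, 0.151, 0.252, -0.04]
ft_force: [0.0, -0.2, -1.9]
width: 0.0619
grip_force: 40.0
```

Run:
```python
from tg import *
st()
r=tool(31,50);rel(np.array([.5875,.35,.30])+r.as_matrix()[:,2]*.0435,r)
```

```text
t 17.75 p [ 0.5189 -0.0943  0.2578] xaz 17.98 z [ 0.4696  0.1524 -0.8696] w 0.0619 g 40.0 F [ 0.  -0.2 -1.9] q [ 0.99 -0.24 -0.59  2.01 -0.56  0.99 -0.64]
turn [ 0.1462  0.3548 -0.1755] shift [ 211.3 -408.9  103.6] rows>= 9.4
```

{"fn": "jog_arm", "kwargs": {"plan": [[0.012,0.03,-0.015,18,-34,9,-1],[0.024,0.06,-0.03,35,-68,17,-1],[0.037,0.09,-0.045,53,-102,26,-1],[0.049,0.12,-0.06,70,-136,35,-1],[0.061,0.15,-0.073,88,-170,43,-1],[0.073,0.18,-0.088,106,-204,52,-1],[0.085,0.21,-0.102,123,-238,60,-1],[0.1,0.24,-0.117,141,-272,69,-1],[0.11,0.27,-0.13,158,-306,78,-1],[0.122,0.3,-0.146,176,-340,86,-1],[0.134,0.325,-0.16,194,-375,95,-1],[0.146,0.355,-0.1755,211,-409,104,-1]]}}

```text
time: 18.95
ee_pos: [0.6083, 0.3419, 0.2686]
eef_rot: [0.882, 0.238, 0.393, -0.105]
ft_force: [0.3, -1.4, -3.0]
width: 0.0618
grip_force: 40.0
```

```bash
cat > tv.py <<'E'
from tg import *
from fit import tumfit
from h import *
from bench import camera
def tv(c0,zr,top=True):
    st();T=[]
    for n in("scene","top"):
        c=camera(n);W=cloud(c);I=c["image"].astype(int);sat=I.max(-1)-I.min(-1)
        m=near(W,c0,.055,*zr)&(sat<45)&(I.max(-1)>95);p=W[m];print(n,m.sum())
        if n=="scene":
            i=c["image"]
            cv2.imwrite("pics/tv.png",cv2.resize(i[60:260,380:600,::-1],(660,600),interpolation=2))
        if m.sum()>60:
            a,b,d,e=tumfit(p,p.mean(0),[0,0,-1.]);
            if d[2]>0:a,b,d=b,a,-d
            print(n,"top",a.round(4),"rim",b.round(4),"d",d.round(4),"res",e.round(4))
E
python3 - <<'E'
from tv import *
r=tool(31,50);rel(np.array([.5875,.35,.30])+r.as_matrix()[:,2]*.0435,r)
tv((.585,.35),(.18,.36))
E
```

```text
turn [ 0.0115  0.0336 -0.0077] shift [ 15.6 -17.9  12.1] rows>= 0.5
t 18.95 p [0.6083 0.3419 0.2686] xaz 30.32 z [ 0.6435  0.3734 -0.6682] w 0.0618 g 40.0 F [ 0.3 -1.4 -3. ] q [ 0.94 -0.16 -1.41  1.99 -0.44  0.36 -1.24]
scene 381
scene top [0.5471 0.3678 0.3039] rim [0.5996 0.3052 0.2926] d [ 0.636  -0.7593 -0.1376] res 0.0029
top 306
top top [0.5604 0.313  0.2973] rim [0.6002 0.3357 0.2949] d [ 0.8675  0.4946 -0.052 ] res 0.0018
```

Joint 3 is at -1.41, close to its limit, because the shoulder folded back during the high tilt. I'll un-tilt here to restore a better arm posture, then tilt again lower down.

Run:
```python
from tg import *
for az,th in((31,20),(31,0)):
    r=tool(az,th);rel(np.array([.58,.345,.29])+r.as_matrix()[:,2]*.0435,r)
```

```text
turn [ 0.0115 -0.4866 -0.0134] shift [-17.6 -21.5   7.1] rows>= 3.2
turn [ 0.0092 -0.8357 -0.0155] shift [-29.5 -21.2  -2.1] rows>= 5.6
```

{"fn": "jog_arm", "kwargs": {"plan": [[0,-0.1,0,-4,0,2,-1],[0,-0.2,0,-7,0,4,-1],[0,-0.3,0,-11,-4,6,-1],[0,-0.4,0,-14,-8,7,-1],[0.01,-0.487,-0.013,-18,-12,7,-1],[0.01,-0.58,-0.014,-21,-16,5,-1],[0.01,-0.67,-0.014,-24,-21,2,-1],[0.01,-0.76,-0.015,-27,-21,0,-1],[0.01,-0.836,-0.0155,-30,-21,-2,-1],[0.01,-0.836,-0.0155,-30,-21,-2,-1]]}}

```text
time: 20.05
ee_pos: [0.5796, 0.3435, 0.2429]
eef_rot: [0.964, 0.267, -0.004, -0.001]
ft_force: [0.8, -0.1, -2.0]
width: 0.0617
grip_force: 40.0
```

Run:
```python
from tg import *
st()
```

```text
t 20.05 p [0.5796 0.3435 0.2429] xaz 30.92 z [-8.9e-03  4.0e-04 -1.0e+00] w 0.0617 g 40.0 F [ 0.8 -0.1 -2. ] q [ 0.03  0.63 -1.04  1.2   0.52  1.59 -1.93]
```

Run:
```python
from tg import *
for az,th,z in((31,0,.22),(31,25,.2),(31,50,.19),(10,25,.2)):
    r=tool(az,th);rel(np.array([.5875,.35,z])+r.as_matrix()[:,2]*.0435,r)
```

```text
turn [-0.005   0.0074 -0.0014] shift [10.6 -1.2 66.3] rows>= 1.3
turn [-0.0046  0.4437 -0.0025] shift [29.1 -1.1 82.1] rows>= 3.0
turn [-0.004   0.8801 -0.0035] shift [44.  -1.2 80.5] rows>= 5.9
turn [-0.0832  0.4397  0.3586] shift [27.9  5.5 82.1] rows>= 3.8
```

{"fn": "jog_arm", "kwargs": {"plan": [[0,0.03,0,10,-1,20,-1],[0,0.08,0,12,-1,40,-1],[0,0.16,0,16,-1,60,-1],[0,0.24,0,20,-1,70,-1],[0,0.32,0,24,-1,78,-1],[0,0.38,0,27,-1,82,-1],[-0.005,0.444,0,29,-1,82,-1],[-0.005,0.444,0,29,-1,82,-1]]}}

```text
time: 20.85
ee_pos: [0.6029, 0.3565, 0.162]
eef_rot: [0.941, 0.259, 0.212, -0.055]
ft_force: [-0.0, 0.2, -2.1]
width: 0.0619
grip_force: 40.0
```

Run:
```python
from tg import *
st()
for az,th,z in((31,50,.19),(10,50,.19),(45,50,.19)):
    r=tool(az,th);rel(np.array([.5875,.35,z])+r.as_matrix()[:,2]*.0435,r)
```

```text
t 20.85 p [0.6029 0.3565 0.162 ] xaz 30.9 z [ 0.3709  0.2139 -0.9037] w 0.0619 g 40.0 F [-0.   0.2 -2.1] q [ 0.3   0.41 -1.11  1.74  0.61  0.84 -2.06]
turn [7.900e-03 4.302e-01 2.000e-04] shift [15.2 -2.4  7.2] rows>= 2.9
turn [-0.2179  0.4243  0.2924] shift [13.2  9.6  6.3] rows>= 3.7
turn [ 0.1583  0.4288 -0.1948] shift [ 14.3 -10.5   6.7] rows>= 3.3
```

{"fn": "jog_arm", "kwargs": {"plan": [[0.001,0.07,0,3,-1,2,-1],[0.002,0.14,0,6,-1,3,-1],[0.004,0.21,0,8,-2,4,-1],[0.005,0.28,0,11,-2,5,-1],[0.006,0.35,0,13,-2,6,-1],[0.008,0.43,0,15,-2,7,-1],[0.008,0.43,0,15,-2,7,-1]]}}

```text
time: 21.55
ee_pos: [0.6167, 0.3631, 0.1475]
eef_rot: [0.887, 0.248, 0.377, -0.095]
ft_force: [0.8, 0.9, -2.9]
width: 0.0614
grip_force: 40.0
```

Run:
```python
from tv import *
tv((.5875,.35),(.085,.24))
```

```text
t 21.55 p [0.6167 0.3631 0.1475] xaz 31.93 z [ 0.622   0.3567 -0.697 ] w 0.0614 g 40.0 F [ 0.8  0.9 -2.9] q [-0.05  0.17 -0.62  2.07  0.93  0.22 -2.49]
scene 321
scene top [0.5552 0.3385 0.185 ] rim [0.6298 0.3542 0.1689] d [ 0.9572  0.2019 -0.2075] res 0.0025
top 240
top top [0.5809 0.3856 0.2335] rim [0.6009 0.3285 0.2335] d [ 0.3306 -0.9438 -0.    ] res 0.0024
```

The tool reached about 46° of tilt, but j6 (0.22) and j7 (-2.49) are near their limits. I'll turn the tilt direction to the left, about 48°, at 44° tilt, to get j7 away from its stop. The cork will square the last few degrees.

Run:
```python
from tv import *
for az,th,z in((48,44,.20),(55,46,.19)):
    r=tool(az,th);rel(np.array([.5875,.35,z])+r.as_matrix()[:,2]*.0435,r)
```

```text
turn [ 0.2223 -0.0278 -0.196 ] shift [ 13.5  -9.9 -17.2] rows>= 2.0
turn [ 0.3133  0.008  -0.2772] shift [  6.9 -14.  -11.2] rows>= 2.8
```

{"fn": "jog_arm", "kwargs": {"plan": [[0.04,-0.005,-0.035,2,-2,-3,-1],[0.08,-0.01,-0.07,5,-4,-6,-1],[0.12,-0.015,-0.105,7,-6,-9,-1],[0.16,-0.02,-0.14,9,-8,-12,-1],[0.19,-0.025,-0.17,11,-9,-15,-1],[0.222,-0.028,-0.196,13,-10,-17,-1],[0.222,-0.028,-0.196,13,-10,-17,-1],[0.222,-0.028,-0.196,13,-10,-17,-1]]}}

```text
time: 22.45
ee_pos: [0.6086, 0.3715, 0.1697]
eef_rot: [0.847, 0.375, 0.343, -0.153]
ft_force: [0.2, 0.5, -1.7]
width: 0.0616
grip_force: 40.0
```

Run:
```python
from tv import *
r=tool(48,44);rel(np.array([.5875,.35,.2])+r.as_matrix()[:,2]*.0435,r)
tv((.5875,.35),(.09,.25))
```

```text
turn [ 0.0004 -0.0027 -0.0041] shift [-0.5 -1.3  0.8] rows>= 0.0
t 22.45 p [0.6086 0.3715 0.1697] xaz 47.67 z [ 0.4664  0.5174 -0.7175] w 0.0616 g 40.0 F [ 0.2  0.5 -1.7] q [ 0.65  0.39 -1.28  1.97  0.36  0.32 -1.5 ]
scene 230
scene top [0.5719 0.3353 0.2123] rim [0.6322 0.3736 0.1777] d [ 0.7602  0.4824 -0.4352] res 0.0029
top 210
top top [0.575  0.3737 0.2569] rim [0.6108 0.3357 0.256 ] d [ 0.6858 -0.7276 -0.0165] res 0.0019
```

```bash
cat > sl.py <<'E'
from tv import *
def slices(c0,z0,z1,names=("scene",),tag=None):
    for n in names:
        c=camera(n);W=cloud(c);I=c["image"].astype(int)
        if tag: cv2.imwrite(f"pics/{tag}.png",cv2.resize(c["image"][80:260,400:580,::-1],(600,600),interpolation=2))
        L=[]
        for z in np.arange(z0,z1,.008):
            m=near(W,c0,.05,z,z+.008)&((I.max(-1)-I.min(-1))<35)&(I.max(-1)>60)
            p=W[m]
            if len(p)>8:
                q=circ(p,.031);e=np.median(abs(np.hypot(*(p[:,:2]-q[:2]).T)-.031));L.append([*q[:2],z+.004,e,len(p)])
        L=np.array(L);print(n);print(L.round(4))
        g=L[L[:,3]<.0025]
        if len(g)>2:
            kx=np.polyfit(g[:,2],g[:,0],1);ky=np.polyfit(g[:,2],g[:,1],1);print("slope",kx[0].round(3),ky[0].round(3),"axis at z.115",np.polyval(kx,.115).round(4),np.polyval(ky,.115).round(4))
        m=near(W,c0,.06,.03,.3)&((I.max(-1)-I.min(-1))<35)&(I.max(-1)>60);print("zmin/max",np.percentile(W[m][:,2],[0,2,98,100]).round(4))
E
python3 - <<'E'
from sl import *
slices((.5875,.35),.085,.24,("scene","top"),"s1")
E
```

```text
scene
[[6.295e-01 3.152e-01 1.130e-01 2.900e-03 1.300e+01]
 [5.815e-01 3.451e-01 1.210e-01 8.000e-04 4.300e+01]
 [5.826e-01 3.458e-01 1.290e-01 9.000e-04 5.100e+01]
 [5.832e-01 3.464e-01 1.370e-01 9.000e-04 4.800e+01]
 [5.843e-01 3.468e-01 1.450e-01 1.100e-03 4.800e+01]
 [5.843e-01 3.482e-01 1.530e-01 6.000e-04 5.200e+01]
 [5.847e-01 3.478e-01 1.610e-01 1.100e-03 5.200e+01]
 [5.856e-01 3.484e-01 1.690e-01 9.000e-04 5.100e+01]
 [6.091e-01 2.944e-01 1.770e-01 1.100e-03 2.600e+01]
 [5.870e-01 3.502e-01 1.850e-01 6.000e-04 2.200e+01]
 [5.888e-01 3.480e-01 1.930e-01 5.000e-04 1.000e+01]
 [6.485e-01 3.506e-01 2.010e-01 1.100e-03 1.600e+01]
 [5.884e-01 3.513e-01 2.090e-01 9.000e-04 2.300e+01]
 [5.872e-01 3.530e-01 2.170e-01 1.400e-03 4.700e+01]
 [5.803e-01 3.412e-01 2.250e-01 5.400e-03 1.440e+02]
 [5.703e-01 3.325e-01 2.330e-01 5.900e-03 5.700e+01]]
slope 0.253 0.032 axis at z.115 0.5783 0.3426
zmin/max [0.0322 0.0583 0.2824 0.2861]
top
[[6.012e-01 2.920e-01 1.770e-01 1.000e-03 9.000e+00]
 [5.835e-01 3.514e-01 1.930e-01 4.000e-04 1.100e+01]
 [5.828e-01 3.528e-01 2.010e-01 1.500e-03 1.200e+01]
 [5.771e-01 3.419e-01 2.250e-01 5.000e-03 1.520e+02]
 [5.612e-01 3.384e-01 2.330e-01 7.700e-03 4.700e+01]]
slope -0.817 2.7 axis at z.115 0.6507 0.1287
zmin/max [0.0324 0.1501 0.2825 0.287 ]
```

View pics/s1.png

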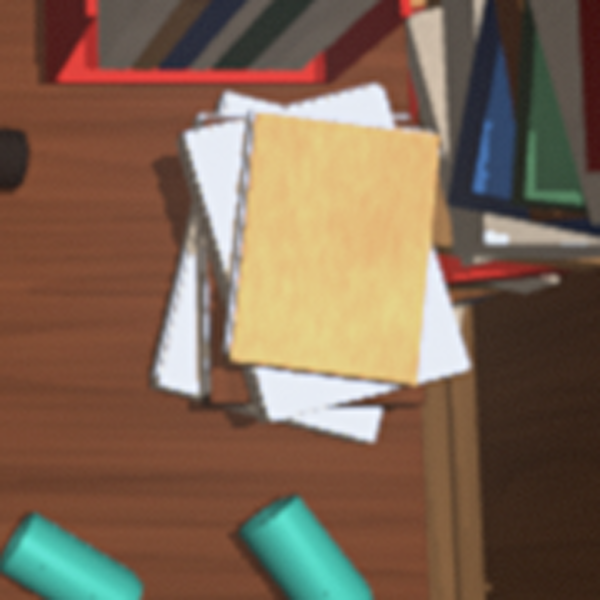

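That crop showed the top view's right side by mistake (a yellow notebook), so it is no use, and my picture views are now spent. I'll go by numbers. The scene slices give a clean axis: rim centre at about (0.581, 0.345, 0.117), tilted 6.4° as expected. Next I trim the tilt by +3°, move 4 mm forward, and go down to just above the peg.

{"fn": "jog_arm", "kwargs": {"plan": [[0,0.02,0,1,0,2,-1],[0,0.04,0,0,0,4,-1],[0,0.05,0,-4,0,11,-1],[0,0.05,0,-9,0,17,-1],[0,0.05,0,-12.3,0,20.8,-1],[0,0.05,0,-12.3,0,20.8,-1],[0,0.05,0,-12.3,0,20.8,-1]]}}

```text
time: 23.35
ee_pos: [0.6114, 0.3768, 0.1456]
eef_rot: [0.838, 0.373, 0.364, -0.162]
ft_force: [0.3, 0.3, -1.2]
width: 0.0619
grip_force: 40.0
```

```bash
cat >> sl.py <<'E'
def ax(c0,z0,z1):
    st();c=camera("scene");W=cloud(c);I=c["image"].astype(int);L=[]
    for z in np.arange(z0,z1,.008):
        m=near(W,c0,.045,z,z+.008)&((I.max(-1)-I.min(-1))<35)&(I.max(-1)>60);p=W[m]
        if len(p)>20:
            q=circ(p,.031);e=np.median(abs(np.hypot(*(p[:,:2]-q[:2]).T)-.031))
            if np.hypot(*(q[:2]-c0))<.02 and e<.002:L.append([*q[:2],z+.004])
    L=np.array(L);kx=np.polyfit(L[:,2],L[:,0],1);ky=np.polyfit(L[:,2],L[:,1],1);print(len(L),"tilt deg",np.degrees(np.hypot(kx[0],ky[0])).round(1),"slope",kx[0].round(3),ky[0].round(3))
    for z in(z0,z1):print("axis at",round(z,3),np.polyval(kx,z).round(4),np.polyval(ky,z).round(4))
    m=near(W,c0,.04,.03,.25)&((I.max(-1)-I.min(-1))<35)&(I.max(-1)>60);print("zlow",np.sort(W[m][:,2])[:10].round(4),m.sum())
E
python3 - <<'E'
from sl import *
ax((.5875,.35),.095,.15)
E
```

```text
t 23.35 p [0.6114 0.3768 0.1456] xaz 47.96 z [ 0.4887  0.5435 -0.6825] w 0.0619 g 40.0 F [ 0.3  0.3 -1.2] q [ 0.57  0.4  -1.18  2.02  0.4   0.19 -1.52]
7 tilt deg 2.8 slope 0.037 0.033
axis at 0.095 0.5874 0.3516
axis at 0.15 0.5895 0.3534
zlow [0.0308 0.0325 0.0325 0.0343 0.0344 0.0349 0.0371 0.0374 0.04   0.0419] 767
```

The tilt is now 2.8°, with the mouth centred at (0.587, 0.3515). Lower 30 mm while watching j6.

{"fn": "jog_arm", "kwargs": {"plan": [[0,0,0,-6,0,5,-1],[0,0,0,-12,0,10,-1],[0,0,0,-18,0,15,-1],[0,0,0,-23,0,19.5,-1],[0,0,0,-23,0,19.5,-1],[0,0,0,-23,0,19.5,-1]]}}

```text
time: 24.0
ee_pos: [0.6104, 0.3755, 0.115]
eef_rot: [0.838, 0.373, 0.364, -0.162]
ft_force: [-0.2, -0.2, -1.1]
width: 0.0618
grip_force: 40.0
```

Run:
```python
from sl import *
ax((.5875,.35),.072,.12)
```

```text
t 24.0 p [0.6104 0.3755 0.115 ] xaz 47.91 z [ 0.4885  0.5435 -0.6827] w 0.0618 g 40.0 F [-0.2 -0.2 -1.1] q [ 0.48  0.42 -1.07  2.05  0.44  0.12 -1.56]
5 tilt deg 2.7 slope 0.039 0.027
axis at 0.072 0.5867 0.3508
axis at 0.12 0.5886 0.3521
zlow [0.0301 0.0304 0.0316 0.0316 0.0321 0.0335 0.0342 0.0361 0.037  0.0408] 719
```

{"fn": "jog_arm", "kwargs": {"plan": [[0,-0.02,0,-4,0,5,-1],[0,-0.03,0,-9,0,10,-1],[0,-0.04,0,-14,0,14,-1],[0,-0.04,0,-18,0,18,-1],[0,-0.04,0,-22,0,22,-1],[0,-0.04,0,-22,0,22,-1]]}}

```text
time: 24.65
ee_pos: [0.6113, 0.3762, 0.0836]
eef_rot: [0.845, 0.376, 0.347, -0.155]
ft_force: [-0.6, 0.9, -1.7]
width: 0.0617
grip_force: 40.0
```

Run:
```python
from sl import *
ax((.5875,.35),.04,.09)
```

```text
t 24.65 p [0.6113 0.3762 0.0836] xaz 47.91 z [ 0.4701  0.5229 -0.7111] w 0.0617 g 40.0 F [-0.6  0.9 -1.7] q [ 0.35  0.43 -0.94  2.04  0.47  0.11 -1.59]
6 tilt deg 5.1 slope 0.07 0.054
axis at 0.04 0.5862 0.3504
axis at 0.09 0.5897 0.3531
zlow [0.0306 0.0307 0.0307 0.0315 0.0318 0.0322 0.0324 0.0326 0.0326 0.0326] 661
```

Rim edge at 0.030, about 6 mm above the cork, and centred. Now creep down.

{"fn": "jog_arm", "kwargs": {"plan": [[0,0,0,-0.7,0,0.7,-1],[0,0,0,-1.4,0,1.4,-1],[0,0,0,-2.1,0,2.1,-1],[0,0,0,-2.8,0,2.8,-1],[0,0,0,-2.8,0,2.8,-1]]}}

```text
time: 25.2
ee_pos: [0.6131, 0.3783, 0.0839]
eef_rot: [0.844, 0.376, 0.35, -0.156]
ft_force: [-6.1, -2.2, 17.9]
width: 0.0619
grip_force: 40.0
```

{"fn": "jog_arm", "kwargs": {"plan": [[0,0,0,-0.5,0,0.5,-1],[0,0,0,-1,0,1,-1],[0,0,0,-1,0,1,-1]]}}

```text
time: 25.5
ee_pos: [0.614, 0.3792, 0.0841]
eef_rot: [0.843, 0.376, 0.352, -0.156]
ft_force: [-8.0, -3.1, 23.2]
width: 0.0619
grip_force: 40.0
```

Run:
```python
from sl import *
ax((.5875,.35),.035,.09)
c=camera("scene");W=cloud(c);I=c["image"].astype(int)
m=near(W,(.5875,.35),.075,.018,.033)&(I[...,0]-I[...,2]>35);p=W[m];print("pad z pct",np.percentile(p[:,2],[10,50,90]).round(4),m.sum())
A=np.c_[p[:,:2],np.ones(len(p))];k=np.linalg.lstsq(A,p[:,2],rcond=None)[0];print("plane",k.round(3))
m=near(W,(.5875,.35),.045,.015,.16)&((I.max(-1)-I.min(-1))<35)&(I.max(-1)>60)
uv=np.argwhere(m)
for u in range(462,494,4):
    v=uv[uv[:,1]==u][:,0]
    if len(v): print(u,v.max(),[W[vv,u].round(3).tolist()+I[vv,u].tolist() for vv in(v.max()-1,v.max(),v.max()+1,v.max()+2)])
```

```text
t 25.5 p [0.614  0.3792 0.0841] xaz 48.1 z [ 0.4756  0.5272 -0.7042] w 0.0619 g 40.0 F [-8.  -3.1 23.2] q [ 0.33  0.43 -0.93  2.03  0.48  0.1  -1.6 ]
6 tilt deg 7.6 slope 0.098 0.09
axis at 0.035 0.5861 0.3502
axis at 0.09 0.5915 0.3551
zlow [0.0306 0.031  0.0311 0.0314 0.0315 0.0316 0.0321 0.0321 0.0322 0.0328] 659
pad z pct [0.0205 0.0249 0.0275] 360
plane [-0.012  0.023  0.024]
466 211 [[0.578, 0.32, 0.034, 95, 83, 71], [0.577, 0.322, 0.029, 99, 82, 68], [0.577, 0.324, 0.023, 122, 97, 75], [0.582, 0.321, 0.025, 139, 106, 78]]
470 220 [[0.601, 0.325, 0.018, 88, 67, 49], [0.603, 0.325, 0.015, 86, 67, 52], [0.606, 0.324, 0.015, 93, 70, 51], [0.609, 0.323, 0.014, 106, 75, 55]]
474 218 [[0.61, 0.327, 0.037, 88, 85, 81], [0.608, 0.332, 0.029, 97, 89, 79], [0.61, 0.331, 0.027, 137, 105, 78], [0.613, 0.33, 0.026, 140, 104, 74]]
478 219 [[0.616, 0.337, 0.037, 86, 81, 77], [0.614, 0.342, 0.028, 100, 88, 79], [0.614, 0.343, 0.023, 149, 112, 81], [0.617, 0.341, 0.023, 144, 107, 76]]
482 218 [[0.618, 0.348, 0.041, 82, 80, 76], [0.617, 0.35, 0.035, 90, 81, 75], [0.618, 0.351, 0.031, 121, 96, 73], [0.619, 0.352, 0.027, 150, 114, 81]]
486 214 [[0.619, 0.354, 0.058, 86, 83, 78], [0.619, 0.356, 0.053, 91, 81, 72], [0.619, 0.358, 0.048, 113, 92, 75], [0.605, 0.375, 0.023, 142, 109, 81]]
490 209 [[0.624, 0.354, 0.086, 70, 67, 61], [0.621, 0.359, 0.077, 88, 78, 73], [0.618, 0.364, 0.068, 112, 83, 68], [0.587, 0.401, 0.018, 165, 113, 79]]
```

The rim touched early, and pressing with the firm grip tilted the tumbler to 7.6°. I'll back off 5 mm, loosen the grip to 4 N so the tumbler can pivot between the fingers, and let the cork square it gently.

{"fn": "jog_arm", "kwargs": {"plan": [[0,0,0,1.5,0,-1.5,-1],[0,0.01,0,3,0,-3,-1],[0,0.02,0,4.5,0,-3.5,-1],[0,0.02,0,4.5,0,-3.5,-1],[0,0.02,0,4.5,0,-3.5,-1]]}}

```text
time: 26.1
ee_pos: [0.6117, 0.3763, 0.084]
eef_rot: [0.842, 0.374, 0.355, -0.159]
ft_force: [-0.3, 0.1, 0.1]
width: 0.0617
grip_force: 40.0
```

Run:
```python
from sl import *
ax((.5875,.35),.035,.09)
```

```text
t 26.1 p [0.6117 0.3763 0.084 ] xaz 47.87 z [ 0.4794  0.5328 -0.6973] w 0.0617 g 40.0 F [-0.3  0.1  0.1] q [ 0.35  0.43 -0.94  2.05  0.49  0.08 -1.61]
7 tilt deg 5.1 slope 0.06 0.065
axis at 0.035 0.5862 0.3495
axis at 0.09 0.5895 0.3531
zlow [0.0303 0.0308 0.0309 0.0311 0.0312 0.0312 0.0315 0.0323 0.0325 0.0326] 664
```

{"fn": "jog_arm", "kwargs": {"plan": [[0,0,0,0,0,0,-1],[0,0,0,-0.7,0,-0.2,-1],[0,0,0,-1.6,0,-0.3,-1],[0,0,0,-2.5,0,-0.4,-1],[0,0,0,-3.3,0,-0.5,-1],[0,0,0,-4.1,0,-0.7,-1],[0,0,0,-4.9,0,-0.8,-1],[0,0,0,-4.9,0,-0.8,-1]], "squeeze": 4}}

```text
time: 26.95
ee_pos: [0.6092, 0.3736, 0.0815]
eef_rot: [0.842, 0.374, 0.356, -0.159]
ft_force: [-1.6, -0.9, 5.3]
width: 0.0627
grip_force: 4.0
```

Run:
```python
from sl import *
ax((.5875,.35),.035,.09)
```

```text
t 26.95 p [0.6092 0.3736 0.0815] xaz 47.91 z [ 0.4799  0.5331 -0.6968] w 0.0627 g 4.0 F [-1.6 -0.9  5.3] q [ 0.36  0.43 -0.95  2.06  0.52  0.07 -1.63]
6 tilt deg 2.9 slope 0.044 0.024
axis at 0.035 0.5856 0.3494
axis at 0.09 0.588 0.3507
zlow [0.03   0.0312 0.0313 0.0317 0.0319 0.0319 0.032  0.0322 0.0323 0.0324] 631
```

The tilt is down to 2.9° and the axis is centred within 2 mm. Release gently.

{"fn": "jog_arm", "kwargs": {"plan": [[0,0,0,0.7,0,-0.7,-0.5],[0,0,0,0.7,0,-0.7,0.5],[0,0,0,0.7,0,-0.7,0.6],[0,0,0,0.7,0,-0.7,0.8],[0,0,0,0.7,0,-0.7,1],[0,0,0,0.7,0,-0.7,1],[0,0,0,0.7,0,-0.7,1]]}}

```text
time: 27.7
ee_pos: [0.6091, 0.3736, 0.0823]
eef_rot: [0.842, 0.374, 0.355, -0.159]
ft_force: [-0.5, -1.0, -0.6]
width: 0.0858
grip_force: 0.0
```

Run:
```python
from sl import *
ax((.5875,.35),.035,.09)
```

```text
t 27.7 p [0.6091 0.3736 0.0823] xaz 47.89 z [ 0.4795  0.533  -0.6971] w 0.0858 g 0.0 F [-0.5 -1.  -0.6] q [ 0.37  0.43 -0.95  2.06  0.52  0.08 -1.63]
5 tilt deg 0.6 slope 0.001 -0.01
axis at 0.035 0.5852 0.3493
axis at 0.09 0.5853 0.3488
zlow [0.0301 0.0301 0.0303 0.0304 0.0305 0.0305 0.0305 0.0307 0.0311 0.0314] 564
```

The tumbler stands upright (0.6°). Withdraw upwards.

{"fn": "jog_arm", "kwargs": {"plan": [[0,0,0,4,0,-5,1],[0,0,0,9,0,-13,1],[0,0,0,15,0,-24,1],[0,0,0,22,0,-38,1],[0,0,0,30,0,-54,1],[0,0,0,40,0,-74,1],[0,0,0,52,0,-98,1],[0,0,0,66,0,-122,1],[0,0,0,80,0,-145,1],[0,0,0,80,0,-145,1],[0,0,0,80,0,-145,1]]}}

```text
time: 28.85
ee_pos: [0.576, 0.3331, 0.2316]
eef_rot: [0.846, 0.373, 0.349, -0.155]
ft_force: [-0.5, 0.5, 0.4]
width: 0.0872
grip_force: 0.0
```

Run:
```python
from sl import *
ax((.5875,.35),.035,.13)
for n in("scene","top"):
    c=camera(n);W=cloud(c);I=c["image"].astype(int)
    m=near(W,(.586,.349),.024,.12,.16);print(n,"top z",np.nanmedian(W[m],0).round(4),m.sum())
    m=near(W,(.5875,.35),.075,.018,.033)&(I[...,0]-I[...,2]>40)&(W[...,2]>.02);p=W[m];print("pad",cv2.minAreaRect((p[:,:2]*1000).astype(np.float32)),np.median(p[:,2]).round(4))
    m=near(W,(.465,.2),.05,.05,.12);print(n,"other",np.round(circ(W[m],.031),4))
```

```text
t 28.85 p [0.576  0.3331 0.2316] xaz 47.49 z [ 0.4742  0.5218 -0.7091] w 0.0872 g 0.0 F [-0.5  0.5  0.4] q [ 1.06 -0.01 -1.45  2.01 -0.7   0.5  -0.62]
12 tilt deg 0.1 slope -0.0 0.001
axis at 0.035 0.5853 0.3489
axis at 0.13 0.5852 0.349
zlow [0.0301 0.0304 0.0304 0.0308 0.0311 0.0316 0.0319 0.0319 0.0324 0.0329] 829
scene top z [0.5862 0.3484 0.1403] 172
pad ((587.6898803710938, 348.4360656738281), (113.11869049072266, 72.56660461425781), 21.844911575317383) 0.0252
scene other [0.4704 0.2006 0.031 ]
top top z [0.587  0.3466 0.1409] 60
pad ((577.7344970703125, 302.780517578125), (30.362268447875977, 36.15768051147461), 30.270673751831055) 0.0243
top other [0.4694 0.2013 0.031 ]
```

Everything checks out: tilt 0.1°, tumbler top at 0.140, pad in place, the other tumbler unmoved and the hand clear. Handing in.

```bash
python3 -c "
from bench import order
print(order.close_job())"
```

```text
the job is handed in; nothing more can be done
None
```

The job is handed in, but I got no verdict back: the cork pad lies flat on the bare stand's foot, and the steel tumbler stands upside down on it over the peg (tilt about 0.1°, top at 0.140 m). The other tumbler measures unmoved, the mug, thermos and pencil pot were not re-measured, the hand is clear, and it took about 29 s of the 67 s allowed.

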